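Lock the medicine drawers with the locking rod

ROBOT

A 7-joint arm with a two-finger parallel gripper is mounted at the origin on a cart in front of the work surface, level with it; the furniture and walls round the work are solid. World frame = base frame: x ahead of the robot, y to its left, z up, the work surface at z = 0. Lengths are in mm, angles in degrees, forces in N, time in s.
With the tool pointing down it reaches from about 350 to 900 mm from the base axis. Payload 7.2 kg.
Tool frame: the origin (TCP) lies at the very end of the fingers, on their centre line; the grasp point (between the pads) lies 19 mm behind it; z points along the fingers, y is the line along which they close (so a half turn about z gives the same grasp; the last joint's range is limited). The gripper opens to 85 mm and grips with 20 to 120 N. Pads are 22 mm wide; open, the fingers measure 114 mm over their backs; the gripper's body (76 mm by 85 mm) begins 54 mm behind the grasp point. The pads swing forward as they close: fully open they stand 13 mm farther back than shut.
Start: joints at [61.524, 23.554, -0.728, 91.456, 0.321, 64.991, -4.71], TCP at [259.852, -568.425, 210.897] pointing down, gripper open.
Joint ranges: [-169.25, 169.25], [-16.82, 113.86], [-84.01, 82.57], [7.8, 145.47], [-59.2, 239.2], [7.22, 106.19], [-163.78, 163.78]. Speed limits (degrees/s): [136.94, 136.94, 172.46, 172.46, 180, 180, 180].

INTERFACE

Orientations are given as a 3x3 rotation matrix whose columns are the frame's x, y, z axes.
In Python, from station import status, eyes, job, spotter gives the robot as it stands.
- The arm moves only by the shell command python3 -m handwheel 'ROWS' [FORCE]. ROWS is JSON, a list of rows, each a list of 3 entries, a list of its own where there are three numbers: the opening, from 0 (shut) to 1 (fully open), then the shift along the tool's x, y, z in mm, then the turn about the tool's z in degrees. In form: [[claw, [x, y, z], twist], ...]. A call has 1 to 5 rows; each row shifts and turns the commanded pose from where the row before left it, along the tool's axes as they then stand; what a row does not reach is not made up. A row lasts 1/8 s, in which the tool goes at most 62.5 mm and 10.7 degrees, less where a joint would pass 70% of its speed; a pose out of reach is approached as far as the arm can. A call is refused whole if a number of a shift passes 62.5 or a number of a turn 10.7, either way. A call with a gripper value outside its range is refused whole. The fingers move at their own pace and stop on an object; FORCE is the grip in N (left out, the last holds). Time passes only in rows, so rows that do not move let the fingers close. It gives the time, the measured TCP pose, the force, the opening and the grip force at its end, in the units of the state.
- status.state(): the state, without advancing time (a new reading comes with each control period).
- eyes.read_camera(name): name is "scene" or "top" or "wrist"; returns a dict with "color" (400x640x3 uint8, red, green, blue), "K" (3x3 intrinsics, pixels), "k1" (the pictures are not rectified: a ray, as slopes to the right and down, at radius r is drawn at 1 + k1 r^2 times it, then the intrinsics apply), "R" (3x3) and "t" (3): a world point X has camera coordinates R X + t. Camera axes: x right, y down, z forward; pixel columns grow to the right and rows downward; lengths in mm; the calibration is good to about 2 mm. A picture is of the moment at which its call begins. There is no depth.
- job.hand_in(): hands the job in; it is judged then, once.
Trained networks look in the newest picture that a camera, given by its name, has taken for a name from the list of things; names that differ only in an ending like _2 or _b are one class to them, and where a whole thing is asked for, a point or a joint stands for the part that bears it (a point fixed in the world has none). Each returns a list of dicts, best first, with "conf" (0 to 1); they miss things now and then, are a little off and sometimes report something else, mostly with a low value. They report only what shows in the picture. A call takes as long as a camera call. They do not tell look-alikes from the thing itself.
- spotter.outline_of(name, camera): "mask" (400x640 bool, what is visible of it) and "box" ([left, top, width, height] in pixels, round what is visible of it).
The state is a dict: "t": time; "joint_positions": joint angles; "qvel": joint speeds; "joint_torque": joint torques, N m; "eef_pos": TCP position; "orientation": TCP orientation; "wrist_force": force on the tool from outside, world axes, zero at the start; "ft_torque": the same for the moment, N m; "opening": opening from 0.0 (shut) to 1.0 (fully open); "gripper_force": force on a finger pad.
Only numpy, scipy, OpenCV 4.12 (cv2) and the standard library are available. Lean on these libraries where they do the work, as an engineer would, in place of code of your own. Each camera call takes 0.05 s, during which the arm holds its last target. There are 200 camera calls.

TASK

Lock up the small medicine cabinet: push the top drawer that was left open back in until its front is flush with the others, then take the locking rod out of its stand and thread it down through the bracket at the top, the eye of every drawer and the socket at the foot until its flange lies on the bracket, and let go. The lower drawers stand a few millimetres out of line, so feel for each eye and coax the drawers into line with the rod, never ramming it, and leave the other things on the table alone.

Things in the scene. Friction and masses are not known exactly. Their poses are not given: they have to be found in the camera images.
- drawer_cabinet: White cabinet, 180 mm deep (x), 200 mm wide (y), 138 mm high, heavy, fixed, with three blue-fronted drawers, one above another. Origin: centre of its underside; x points into the cabinet, away from the robot; z up. Drawers slide along x. Flush fronts lie at x = -90 mm, 33 mm high, centred at z = 36, 72, 108 mm. The vertical locking axis is at x = -110 mm, y = 0.
- top_bracket (a point): centre of the hole of the fixed steel bracket, at its upper face, on the locking axis, 138 mm above the table. Bracket 46 mm wide, reaching 42 mm out from the front, 8 mm thick; hole diameter 24.5 mm, so the 10 mm part of the rod has 7 mm of room each way in it. Axes as the cabinet's.
- eye_line (a point): fixed point on the locking axis, 76 mm above the table, where the middle eye's top belongs. Each drawer has a flat steel eye, 34 mm wide, reaching 38 mm out from its front, 8 mm thick, hole 13 mm, on the axis when flush; top faces at z = 112, 76, 40 mm. The middle and bottom drawers look shut but each stands up to 8 mm forward or back of flush, not measured. A rod in an eye drags its drawer along.
- foot_socket (a point): centre of the mouth of the fixed foot socket, on the locking axis, 24 mm above the table; hole diameter 14 mm, 18 mm deep, open below
- top_drawer (a joint): how far the top drawer is out, m: 0 flush and its eye on the locking axis, positive towards the robot; starts 30 to 55 mm out. Every drawer takes about 0.8 N to slide, stays where it is left, and can go 8 mm in past flush to a dead stop.
- top_front (a point): centre of the outer face of the top drawer's front (185 mm wide); moves with it; axes as the cabinet's. The eye stands out at its centre (y within 17 mm); a bar pull stands 19 mm out from y = +33 to +79 mm; from y = -80 to -20 mm the front is plain (flat card holder).
- locking_rod: Upright steel rod, about 0.12 kg, red grip on top. Origin: centre of its lower tip; z along it to the grip. Diameter 10 mm, the lowest 5 mm tapering to a flat 6.4 mm tip: it enters an eye by itself within about 3 mm of centre, else lands on it. Tapered collar from 120 mm, diameter 21.6 mm, under a 34 mm flange at 130 to 135 mm. Home: flange on the bracket, collar in its hole, tip 8 mm above the table.
- rod_grip (a point): 160 mm above the rod's tip, on the rod's red grip: a square bar 18 x 18 mm from 135 to 176 mm above the tip, faces along the rod's x and y
- rod_stand: Fixed stand: dark foot of 80 mm diameter, 10 mm high, with an upright tube of 25 mm diameter up to z = 65 mm, bore 13 mm, in which the rod stands with its tip 15 mm above the table. Origin: centre of its underside.
- diluent_1: small white bottle with blue cap, 33 mm diameter, 58 mm high, origin under its centre: leave alone
- diluent_2: small white bottle with blue cap, 33 mm diameter, 58 mm high, origin under its centre: leave alone
- vial_box: open carton of pink-capped vials, 57x133x48 mm, origin under its centre: leave alone
- spray_bottle: small spray bottle, 35 mm diameter, 120 mm high, origin under its centre: leave alone
- bench_timer: round white wind-up timer, 67 mm diameter, 49 mm high, origin under its centre: leave alone
- sachet_stack: flat stack of white wipe sachets, 55x66x13 mm, origin under its centre: leave alone
- forceps: steel tweezers lying on the table, 131 mm long, 9 mm high, origin under their centre: leave alone
Not all that is in view belongs to the job. What is shaped like the locking_rod but blue is not meant.

How it is judged (in metres and radians):
On the way, in this order (a step that is already met when the one before it is completed fails the run):
1. the top drawer is pushed in, flush to within 8 mm, before the rod is used (value of joint top_drawer below 0.008 m and horizontal distance between locking_rod and top_bracket above 0.05 m), for 0.2 s.
2. the rod has entered the bracket and the top drawer's eye (horizontal distance between locking_rod and top_bracket below 0.012 m and z of locking_rod in the frame of top_bracket below -0.028 m), for 0.1 s.
3. the rod has entered the middle drawer's eye (horizontal distance between locking_rod and top_bracket below 0.012 m and z of locking_rod in the frame of top_bracket below -0.064 m), for 0.1 s.
4. the rod has entered the bottom drawer's eye (horizontal distance between locking_rod and top_bracket below 0.012 m and z of locking_rod in the frame of top_bracket below -0.1 m), for 0.1 s.
At the end, for the whole second after the job is handed in: The rod is home and at rest: its tip in the foot socket, within 4 mm of the locking axis and at least 13.5 mm below the socket's mouth (16 mm when the flange lies on the bracket), the rod upright to 0.05 rad, and so through all three drawer eyes; the top drawer within 5 mm of flush (horizontal distance between locking_rod and foot_socket below 0.004 m and z of locking_rod in the frame of foot_socket below -0.0135 m and angle between the z axis of locking_rod and the z axis of drawer_cabinet, either way round below 0.05 rad and value of joint top_drawer between -0.005 and 0.005 m and linear speed of locking_rod below 0.01 m/s); the robot touches nothing.
It fails at once if the rod is rammed: more than 40 N between the rod and the cabinet with its drawers (contact force between locking_rod and drawer_cabinet above 40 N).
It fails at once if a bystander is moved more than 20 mm (distance of any of diluent_1, diluent_2, vial_box, spray_bottle, bench_timer, sachet_stack, forceps from where it was at the start of the episode above 0.02 m).
It also fails if it takes over 72 s, if anything falls off the work surface, if the arm or the gripper's body presses on something with over 40 N, if the wrist force passes 120 N, or if a joint passes its speed limit or range.

## Working session

There is one attempt and no reset: what is moved stays moved. The work goes in short steps, Python scripts to look and compute and a shell command to move; the robot and the scene stay as the last step left them, time stands still between calls to the robot, and variables do not carry over. Pictures are saved under pics/ and viewed, at most 10 in all, crops included, and the job is handed in when it is done.

```bash
mkdir -p pics; ls; python3 - <<'E'
from station import status, eyes, job, spotter
import cv2,numpy as np
s=status.state();print({k:np.round(v,3).tolist() for k,v in s.items()})
for c in("scene","top"):
    d=eyes.read_camera(c);cv2.imwrite(f"pics/{c}0.png",d["color"][:,:,::-1]);print(c,np.round(d["K"],1).tolist(),d["k1"],np.round(d["R"],3).tolist(),np.round(d["t"],1).tolist())
    for n in("locking_rod","drawer_cabinet","rod_stand","top_drawer","rod_grip","spray_bottle"):
        for o in spotter.outline_of(n,c): print(c,n,round(o["conf"],2),o["box"])
E
```

```text
pics
{'t': 0.0, 'joint_positions': [61.523, 23.6, -0.728, 91.504, 0.321, 64.99, -4.709], 'qvel': [0.166, -0.075, -0.073, -0.048, -0.059, 0.02, -0.037], 'joint_torque': [-0.0, -60.062, 0.683, -29.941, 0.014, 0.011, -0.0], 'eef_pos': [259.618, -567.957, 210.058], 'orientation': [[0.909, 0.416, -0.001], [0.416, -0.909, 0.001], [-0.0, -0.002, -1.0]], 'wrist_force': [0.858, 0.132, -0.516], 'ft_torque': [-0.004, -0.035, -0.002], 'gripper_force': 0.0, 'opening': 0.998}
scene [[392.9, 0.0, 318.2], [0.0, 392.9, 202.0], [0.0, 0.0, 1.0]] 0.01356715110040258 [[0.457, -0.889, -0.008], [-0.378, -0.186, -0.907], [0.805, 0.418, -0.421]] [-233.2, 322.8, 714.3]
scene locking_rod 0.71 [305.9, 212.5, 18.1, 65.8]
scene locking_rod 0.67 [322.0, 232.1, 16.3, 65.6]
scene locking_rod 0.66 [380.3, 203.8, 14.1, 46.2]
scene locking_rod 0.56 [336.5, 218.5, 16.8, 64.8]
scene locking_rod 0.55 [219.8, 213.9, 22.8, 13.7]
scene drawer_cabinet 0.83 [285.0, 171.4, 83.4, 71.2]
scene rod_stand 0.57 [366.0, 244.3, 34.1, 33.9]
scene top_drawer 0.82 [283.8, 198.2, 65.1, 24.0]
scene top_drawer 0.15 [397.4, 214.5, 11.6, 25.0]
[... 527 characters left out ...]
.069, 0.028, -0.997]] [31.1, 535.2, 1325.0]
top locking_rod 0.7 [346.1, 252.8, 16.8, 8.6]
top locking_rod 0.69 [407.7, 207.8, 14.4, 14.5]
top locking_rod 0.61 [376.9, 245.5, 15.0, 13.5]
top locking_rod 0.59 [374.2, 275.8, 11.8, 11.2]
top drawer_cabinet 0.58 [279.2, 115.6, 87.6, 99.8]
top rod_stand 0.81 [392.3, 203.6, 26.6, 30.3]
top rod_stand 0.44 [292.6, 187.9, 68.2, 29.9]
top top_drawer 0.58 [289.6, 185.6, 75.5, 32.4]
top rod_grip 0.74 [405.7, 206.9, 15.0, 10.6]
top rod_grip 0.71 [372.1, 275.0, 11.9, 9.5]
top rod_grip 0.55 [376.6, 247.7, 14.5, 11.0]
top rod_grip 0.49 [345.7, 248.1, 14.6, 15.6]
top spray_bottle 0.55 [198.0, 174.8, 20.3, 14.9]
top spray_bottle 0.43 [280.6, 118.1, 89.3, 98.4]
```

```bash
python3 - <<'E'
import cv2
a=cv2.imread("pics/top0.png")[100:300,190:450];b=cv2.imread("pics/scene0.png")[160:310,210:430]
cv2.imwrite("pics/t1.png",cv2.resize(a,None,fx=3,fy=3,interpolation=2));cv2.imwrite("pics/s1.png",cv2.resize(b,None,fx=3.6,fy=3.6,interpolation=2))
E
```

```text
(no output)
```

View pics/t1.png

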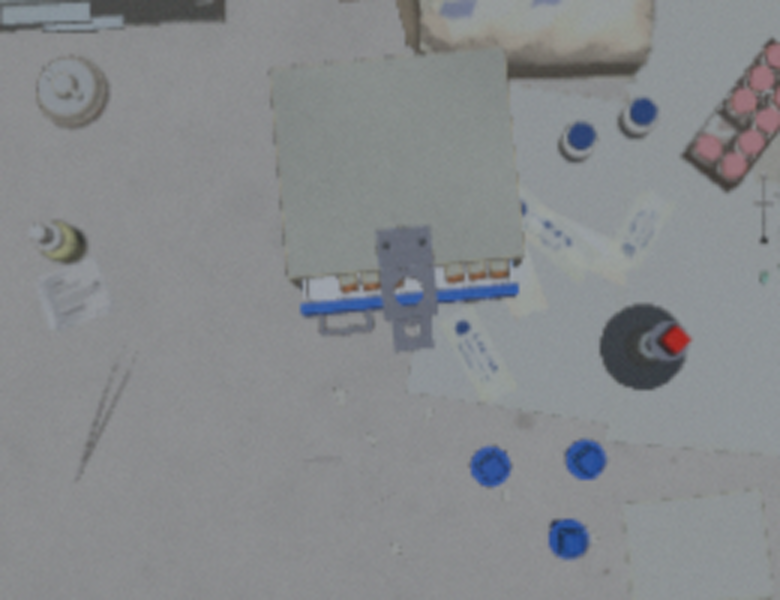

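View pics/s1.png

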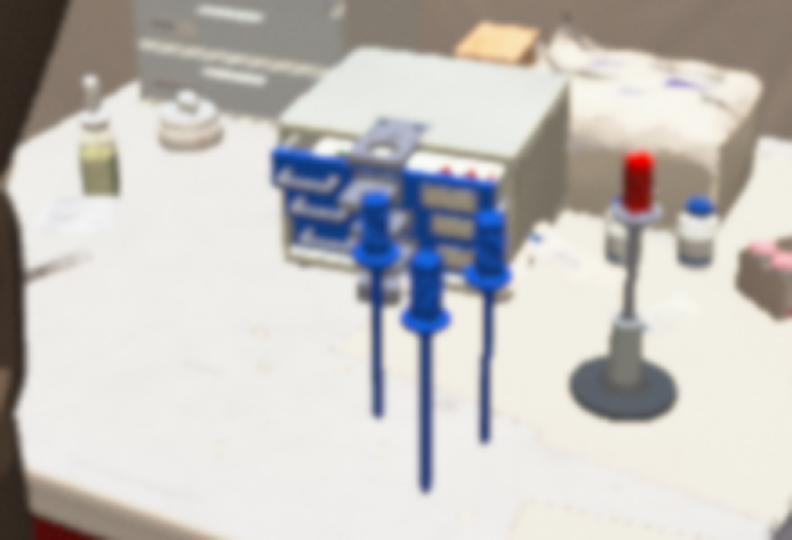

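The top view shows the bracket hole at about (326,197), the red grip of the right rod at about (415,213), and three blue look-alikes at about (353,255), (385,253) and (379,279). The cabinet's roof corners run from (280,123) to (364,186). In the scene view the top drawer is clearly out, and the red rod stands in its stand on the right.

```bash
cat > h.py <<'E'
import numpy as np,cv2
from station import status, eyes, spotter
def undist(d,uv):
    K=d["K"];uv=np.atleast_2d(np.array(uv,float))
    return cv2.undistortPoints(uv.reshape(-1,1,2),np.array(K,float),np.array([d["k1"],0,0,0.])).reshape(-1,2)
def bp(d,uv,z):
    R,t=np.array(d["R"]),np.array(d["t"]);n=undist(d,uv);c=-R.T@t
    r=np.c_[n,np.ones(len(n))]@R
    return c+r*((z-c[2])/r[:,2])[:,None]
def pj(d,X):
    X=np.atleast_2d(np.array(X,float))
    return cv2.projectPoints(X,cv2.Rodrigues(np.array(d["R"],float))[0],np.array(d["t"],float),np.array(d["K"],float),np.array([d["k1"],0,0,0.]))[0].reshape(-1,2)
def tri(obs):
    A=[];b=[]
    for d,uv in obs:
        n=undist(d,uv)[0];R,t=np.array(d["R"]),np.array(d["t"])
        for k in(0,1): A.append(R[k]-n[k]*R[2]);b.append(n[k]*t[2]-t[k])
    return np.linalg.lstsq(np.array(A),np.array(b),rcond=None)[0]
E
python3 - <<'E'
from h import *
T=eyes.read_camera("top");S=eyes.read_camera("scene")
ct=lambda a:[(190+x/3,100+y/3) for x,y in a]
print("roof FL FR NR NL",bp(T,ct([(270,70),(507,47),(522,258),(288,280)]),138).round(1).tolist())
print("bracket hole",bp(T,ct([(408,290)]),138).round(1))
print("bracket corners NL NR / far",bp(T,ct([(384,321),(437,316),(377,230),(431,226)]),138).round(1).tolist())
print("drawer front L R",bp(T,ct([(302,308),(518,290)]),124).round(1).tolist())
print("eye",bp(T,ct([(414,333)]),112).round(1))
def red(d):
    c=d["color"].astype(int);m=((c[...,0]>110)&(c[...,1]<60)&(c[...,2]<70)).astype(np.uint8)
    n,l,s,cc=cv2.connectedComponentsWithStats(m);return [(s[i].tolist(),cc[i].round(1).tolist()) for i in range(1,n) if s[i,4]>15]
print(red(T),red(S))
print("stand foot",bp(T,ct([(642,346)]),10),"red",bp(T,ct([(676,340)]),191))
print("blue",bp(T,ct([(490,466),(585,458),(568,538)]),170).round().tolist())
print("scene blue tips",bp(S,[(210+x/3.6,160+y/3.6) for x,y in[(377,415),(426,490),(485,440),(625,390)]],0).round().tolist())
E
```

```text
roof FL FR NR NL [[714.1, 137.6, 138.0], [736.1, -62.3, 138.0], [557.5, -76.5, 138.0], [536.2, 118.3, 138.0]]
bracket hole [[529.4  17.9 138. ]]
bracket corners NL NR / far [[503.2, 37.5, 138.0], [508.1, -6.5, 138.0], [579.2, 44.7, 138.0], [583.2, -0.4, 138.0]]
drawer front L R [[513.8, 107.2, 124.0], [531.8, -74.4, 124.0]]
eye [[494.7  12.6 112. ]]
[([411, 209, 8, 9, 44], [414.7, 212.8])] [([384, 203, 7, 15, 75], [387.3, 209.8])]
stand foot [[ 490.34953325 -195.65154933   10.        ]] red [[ 489.09122107 -196.16704672  191.        ]]
blue [[386.0, -51.0, 170.0], [394.0, -127.0, 170.0], [330.0, -114.0, 170.0]]
scene blue tips [[386.0, -54.0, 0.0], [327.0, -121.0, 0.0], [394.0, -134.0, 0.0], [494.0, -201.0, 0.0]]
```

```bash
python3 -m handwheel '[[1,[40,-32,-18],0],[1,[40,-32,-18],0],[1,[40,-32,-18],0],[1,[40,-32,-18],0],[1,[40,-32,-18],0]]'; python3 -m handwheel '[[1,[40,-32,0],0],[1,[40,-33,0],0],[1,[37,-34,0],0],[1,[0,0,0],9.2],[1,[0,0,0],9.3]]'; python3 - <<'E'
from h import *
s=status.state();print(s["eef_pos"],np.round(s["orientation"],3).tolist())
d=eyes.read_camera("wrist");cv2.imwrite("pics/w1.png",d["color"][:,:,::-1]);np.savez("w1.npz",**d)
print(-np.array(d["R"]).T@d["t"],np.round(d["R"],3).tolist(),d["K"][0,0])
E
```

```text
t: 1.42
eef_pos: [375.8, -338.2, 301.8]
orientation: [[0.909, 0.416, 0.001], [0.416, -0.909, -0.001], [0.0, 0.001, -1.0]]
wrist_force: [1.1, 0.4, 0.7]
opening: 0.998
gripper_force: 0.0
t: 2.05
eef_pos: [440.7, -200.3, 301.1]
orientation: [[0.995, 0.102, 0.0], [0.102, -0.995, -0.0], [0.0, 0.0, -1.0]]
wrist_force: [-0.6, 0.5, -0.4]
opening: 0.999
gripper_force: 0.0
[ 440.70617774 -200.33765798  301.05231747] [[0.995, 0.102, 0.0], [0.102, -0.995, -0.0], [0.0, 0.0, -1.0]]
[ 521.2496169  -192.64255983  462.13155299] [[0.101, -0.995, 0.0], [-0.943, -0.096, 0.318], [-0.317, -0.032, -0.948]] 356.9279005584312
```

View pics/w1.png

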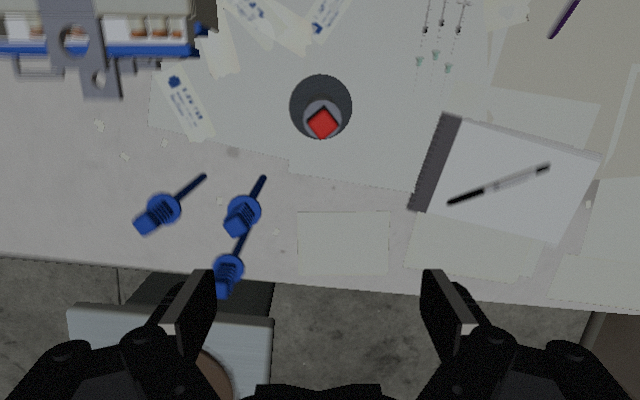

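The wrist view shows the red grip at (322,123), turned diagonally. The bracket hole is near (75,42) and the open drawer's eye near (100,78). The blue rods stand clear, at lower left.

```bash
python3 - <<'E'
from h import *
d=dict(np.load("w1.npz"));c=d["color"].astype(int)
m=((c[...,0]>90)&(c[...,1]<70)&(c[...,2]<80)).astype(np.uint8)
cs=max(cv2.findContours(m,0,1)[0],key=cv2.contourArea);P=cv2.boxPoints(cv2.minAreaRect(cs));print(P,cv2.contourArea(cs))
print(np.percentile(c[m>0],[5,50,95],axis=0).tolist())
X=bp(d,cs.reshape(-1,2),191)[:,:2];r=cv2.minAreaRect(X.astype(np.float32));print("red",r)
print("bracket",bp(d,[(75,42)],138),"eye",bp(d,[(100,78)],112))
a=d["color"][:,:,::-1];v=np.hstack([cv2.resize(a[0:110,0:130],None,fx=3,fy=3),cv2.resize(a[75:145,285:365],None,fx=5,fy=330/70)])
cv2.imwrite("pics/w1c.png",v)
E
```

```text
[[306.0244   122.780464]
 [324.07318  108.341446]
 [338.70734  126.63413 ]
 [320.65857  141.07315 ]] 491.0
[[98.0, 26.0, 24.0], [150.0, 42.0, 38.0], [157.0, 62.0, 49.0]]
red ((490.0793762207031, -199.28045654296875), (17.30153465270996, 17.184871673583984), 45.50603485107422)
bracket [[530.55375013  11.4613065  138.        ]] eye [[502.5382991   8.3583571 112.       ]]
```

View pics/w1c.png

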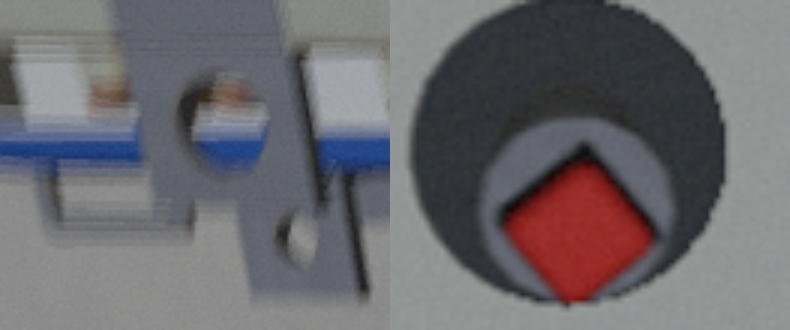

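Left crop: the bracket hole is centred near (74.5,41) in the full image, and the drawer's front shows through it. Right crop: the red grip is a diamond, turned about 45°.

```bash
python3 -m handwheel '[[0,[15,-52,13],0],[0,[15,-52,14],0],[0,[15,-52,14],0],[0,[0,0,0],0],[0,[0,0,0],0]]'; python3 - <<'E'
from h import *
d=eyes.read_camera("wrist");np.savez("w2.npz",**d)
cv2.imwrite("pics/w2.png",d["color"][:,:,::-1])
E
```

```text
t: 2.72
eef_pos: [468.7, -41.7, 260.0]
orientation: [[0.994, 0.107, -0.0], [0.107, -0.994, -0.001], [-0.0, 0.0, -1.0]]
wrist_force: [0.2, -0.6, -0.7]
opening: 0.001
gripper_force: 0.0
```

View pics/w2.png

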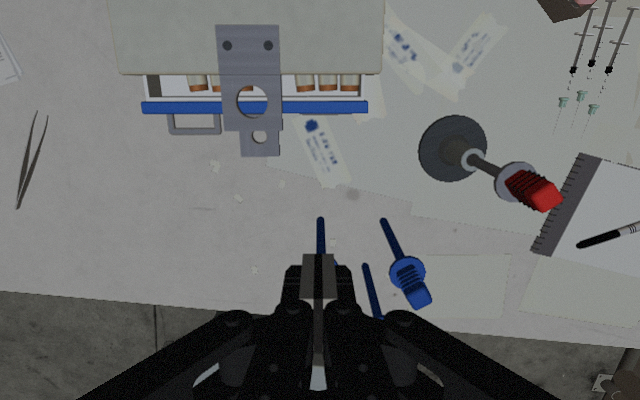

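The wrist view shows the bracket hole at about (252,101), the drawer front's edge at about row 112, its eye at about (260,137), and the cabinet's near roof edge from (120,73) to (383,71).

```bash
python3 - <<'E'
from h import *
d=dict(np.load("w2.npz"));s=status.state()
c=d["color"].astype(int)
b=((c[...,2]>c[...,0]+60)&(np.arange(400)[:,None]<125)&(np.arange(640)[None]<372)&(np.arange(640)[None]>138)).astype(np.uint8)
for u in (150,200,300,330,360):
    r=np.where(b[:,u])[0];print(u,r.min(),r.max(),end=' | ')
def g(a): return bp(d,a,138).round(1).tolist()
print("\nhole",g([(252,101)]),"roof edge",g([(120,73),(383,71)]),"bracket near corners",g([(222,130),(282,127)]), "far",g([(216,25),(279,25)]))
v=[(150,np.where(b[:,150])[0].max()+.5),(330,np.where(b[:,330])[0].max()+.5)]
print("front lower vis edge at z=91.5 / 124.5",bp(d,v,91.5).round(1).tolist(),bp(d,v,124.5).round(1).tolist())
print("eye",bp(d,[(260,137)],112).round(1))
gray=d["color"][60:150,205:300];cv2.imwrite("pics/w2c.png",cv2.resize(gray[:,:,::-1],None,fx=6,fy=6,interpolation=2))
E
```

```text
150 102 113 | 200 102 112 | 300 102 112 | 330 101 112 | 360 101 112 | 
hole [[528.8, 14.8, 138.0]] roof edge [[538.4, 113.7, 138.0], [560.8, -81.3, 138.0]] bracket near corners [[504.3, 37.1, 138.0], [511.6, -9.5, 138.0]] far [[578.6, 43.0, 138.0], [583.5, -1.9, 138.0]]
front lower vis edge at z=91.5 / 124.5 [[504.7, 113.4, 91.5], [522.9, -47.5, 91.5]] [[509.2, 98.7, 124.5], [525.5, -46.1, 124.5]]
eye [[497.7  10.9 112. ]]
```

View pics/w2c.png

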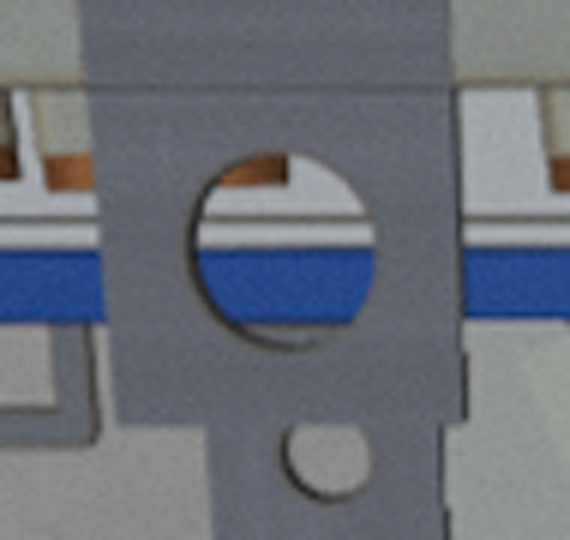

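```bash
python3 -m handwheel '[[0,[0,0,50],0],[0,[0,0,50],0],[0,[0,0,47],0],[0,[12,0,0],0],[0,[12,0,0],0]]'; python3 -m handwheel '[[0,[12,0,0],0],[0,[10,0,0],0],[0,[10,0,0],0],[0,[8,0,0],0],[0,[7,0,0],0]]';python3 -m handwheel '[[0,[1,0,0],0],[0,[0,0,0],0]]'; python3 - <<'E'
from h import *
d=eyes.read_camera("wrist");np.savez("w3.npz",**d)
cv2.imwrite("pics/w3.png",cv2.resize(d["color"][:330,100:540,::-1],None,fx=1.8,fy=1.8))
E
```

```text
t: 3.4
eef_pos: [494.9, -39.3, 114.7]
orientation: [[0.995, 0.105, 0.002], [0.105, -0.995, -0.0], [0.002, 0.0, -1.0]]
wrist_force: [0.9, -0.9, -0.1]
opening: 0.001
gripper_force: 0.0
t: 4.03
eef_pos: [539.7, -33.6, 112.9]
orientation: [[0.994, 0.106, -0.0], [0.106, -0.994, -0.0], [-0.0, 0.0, -1.0]]
wrist_force: [-0.3, -0.8, -0.1]
opening: -0.001
gripper_force: 0.0
t: 4.28
eef_pos: [540.1, -33.6, 112.8]
orientation: [[0.994, 0.106, -0.0], [0.106, -0.994, -0.0], [-0.0, 0.0, -1.0]]
wrist_force: [-0.5, 0.3, 0.6]
opening: -0.003
gripper_force: 0.0
```

View pics/w3.png

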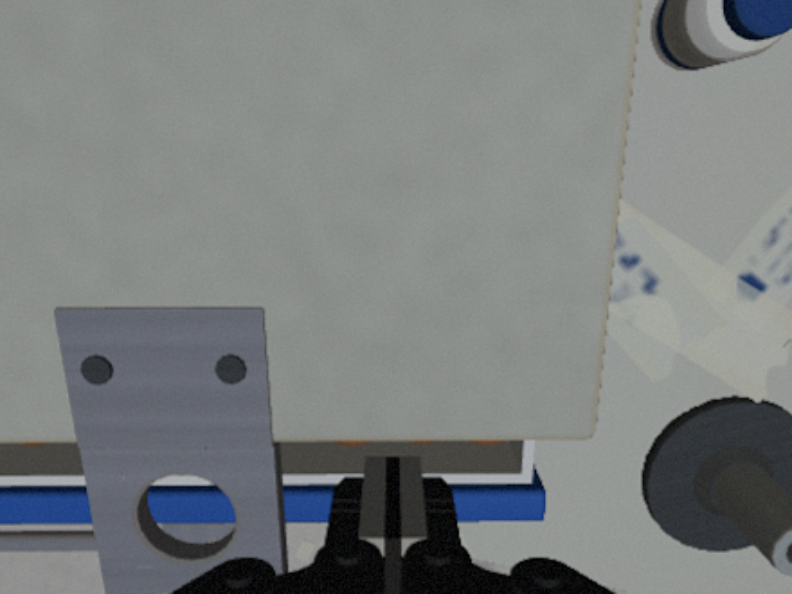

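The drawer's outer top edge is at row 290 (column ~400), and the roof's near edge is at row 243. The hole is at about (204,286).

```bash
python3 - <<'E'
from h import *
d=dict(np.load("w3.npz"))
e=np.array([.994,.108])
U=lambda a:[(100+x/1.8,y/1.8) for x,y in a]
a=bp(d,U([(590,438),(290,440)]),138);b=bp(d,U([(540,520),(300,521)]),124.5)
p=bp(d,U([(187,516),(187,513)]),138)
print(a.round(1).tolist(),b.round(1).tolist(),"hole",p.round(1).tolist()); print((a[:,:2]@e).round(1),(b[:,:2]@e).round(1),(p[:,:2]@e).round(1))
E
```

```text
[[561.1, -78.1, 138.0], [553.2, -8.8, 138.0]] [[530.0, -75.0, 124.5], [522.9, -11.1, 124.5]] hole [[530.3, 14.9, 138.0], [531.1, 14.9, 138.0]]
[549.3 549. ] [518.7 518.6] [528.7 529.6]
```

```bash
python3 - <<'E'
from h import *
d=dict(np.load("w3.npz"));s=status.state();p=np.array(s["eef_pos"]);R=np.array(s["orientation"])
U=lambda q:((q-[100,0])*1.8).round()
for o in [(0,0,0),(11,0,0),(-11,0,0),(11,0,-19),(0,0,-19),(-11,0,-11)]: print(o,U(pj(d,p+R@o)))
e=np.array([.994,.108])
for z in(124.5,110,91.5): print(z,[(bp(d,[(320,r/1.8)],z)[0,:2]@e).round(1) for r in(470,487,521)])
S=eyes.read_camera("scene");cv2.imwrite("pics/s3.png",cv2.resize(S["color"][160:260,260:400,::-1],None,fx=5.5,fy=5.5,interpolation=2))
E
```

```text
(0, 0, 0) [[390. 452.]]
(11, 0, 0) [[390. 415.]]
(-11, 0, 0) [[390. 487.]]
(11, 0, -19) [[390. 446.]]
(0, 0, -19) [[390. 486.]]
(-11, 0, -11) [[390. 508.]]
124.5 [np.float64(533.8), np.float64(528.8), np.float64(518.5)]
110 [np.float64(526.0), np.float64(520.5), np.float64(509.2)]
91.5 [np.float64(516.0), np.float64(509.9), np.float64(497.4)]
```

View pics/s3.png

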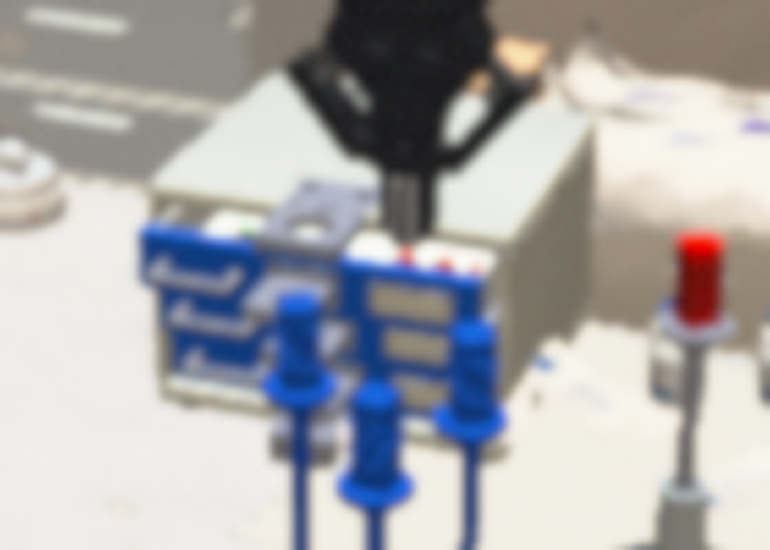

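```bash
python3 - <<'E'
from h import *
S=eyes.read_camera("scene");s=status.state();p=np.array(s["eef_pos"])
print(p,((pj(S,[p,p+[0,0,20],p+[-10,0,0],p-[0,0,10]])-[260,160])*5.5).round())
e=np.array([.994,.108,0]);f=np.array([-.108,.994,0]);A=np.array([529,15,0.])
for out in(0,30):
  print(out,((pj(S,[A+e*(20-out)+f*y+[0,0,z] for y,z in((92,124.5),(-92,124.5),(-92,91.5),(-20,124.5))])-[260,160])*5.5).round().tolist())
w=eyes.read_camera("wrist")["color"];o=np.load("w3.npz")["color"];print(np.abs(w.astype(int)-o).max())
E
```

```text
[540.01155763 -33.67752926 112.8617233 ] [[405. 276.]
 [405. 240.]
 [397. 284.]
 [405. 294.]]
0 [[160.0, 205.0], [495.0, 256.0], [493.0, 315.0], [360.0, 235.0]]
30 [[136.0, 227.0], [477.0, 281.0], [475.0, 341.0], [339.0, 259.0]]
125
```

```bash
python3 -m handwheel '[[0,[0,0,-45],0],[0,[-20,6,0],0],[0,[-35,6,0],0],[0,[0,0,0],0],[0,[0,0,35],0]]'; python3 -m handwheel '[[0,[0,0,28],0],[0,[0,0,0],0],[0,[10,0,0],0],[0,[10,0,0],0],[0,[0,0,0],0]]'; python3 - <<'E'
from h import *
d=eyes.read_camera("wrist");np.savez("w4.npz",**d);S=eyes.read_camera("scene")
a=cv2.resize(S["color"][160:260,260:400,::-1],None,fx=4,fy=4,interpolation=2)
b=cv2.resize(d["color"][:,60:,::-1],(580,400))[:,200:430]
cv2.imwrite("pics/s4.png",np.hstack([a,b]))
d3=dict(np.load("w3.npz"));q=bp(d3,[(100+92/1.8,516/1.8),(100+279/1.8,514/1.8)],138);print("bracket width",np.linalg.norm(q[0]-q[1]))
E
```

```text
t: 5.1
eef_pos: [489.6, -51.6, 124.9]
orientation: [[0.994, 0.105, 0.007], [0.105, -0.994, -0.001], [0.007, 0.002, -1.0]]
wrist_force: [-0.1, -0.2, 0.2]
opening: -0.001
gripper_force: 0.0
t: 5.72
eef_pos: [508.5, -48.9, 95.7]
orientation: [[0.994, 0.106, 0.002], [0.106, -0.994, 0.0], [0.002, 0.0, -1.0]]
wrist_force: [-0.2, -0.3, 0.1]
opening: -0.001
gripper_force: 0.0
bracket width 45.38504500518237
```

View pics/s4.png

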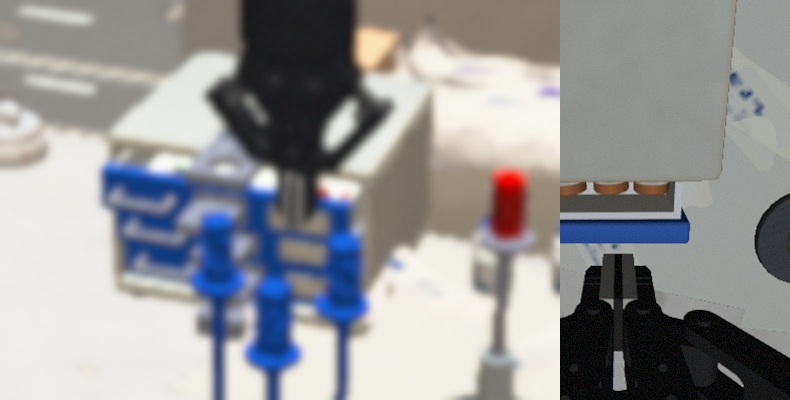

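The fingers are now outside the front: the scene crop shows the tip at (295,218) over the card holder, and the wrist view shows a gap before the blue edge. Pushing.

```bash
python3 -m handwheel '[[0,[7,0,0],0],[0,[7,0,0],0],[0,[7,0,0],0],[0,[6,0,0],0],[0,[0,0,0],0]]'; python3 - <<'E'
from h import *
d=eyes.read_camera("wrist");np.savez("w5.npz",**d);s=status.state();e=np.array([.994,.108])
p=np.array(s["eef_pos"]);R=np.array(s["orientation"])
S=eyes.read_camera("scene");print("tip in scene", (pj(S,p)-[260,160])*4, "prev",(pj(S,[508.5,-48.9,95.7])-[260,160])*4)
c=d["color"].astype(int);b=(c[...,2]>c[...,0]+50)&(c[...,2]>70)
for u in(260,360,380):
    r=np.where(b[:300,u])[0]
    if len(r): print(u,r.min(),r.max(),(bp(d,[(u,r.max()+.5)],124.5)[0,:2]@e).round(1),bp(d,[(u,r.max()+.5)],124.5).round())
print("tcp e",p[:2]@e,"tip px",pj(d,p))
E
```

```text
t: 6.45
eef_pos: [534.3, -46.1, 94.8]
orientation: [[0.994, 0.106, 0.0], [0.106, -0.994, 0.0], [0.0, -0.0, -1.0]]
wrist_force: [0.8, 0.1, -0.5]
opening: -0.001
gripper_force: 0.0
tip in scene [[306.99357288 231.44089615]] prev [[294.89988286 246.44669346]]
260 249 256 538.5 [[544. -22. 124.]]
360 249 256 538.4 [[548. -63. 124.]]
380 249 256 538.4 [[549. -71. 124.]]
tcp e 525.6933075547498 tip px [[316.79667246 251.53094821]]
```

```bash
python3 -m handwheel '[[0,[5,0,0],0],[0,[5,0,0],0],[0,[0,0,0],0]]'; python3 - <<'E'
from h import *
d=eyes.read_camera("wrist");s=status.state();e=np.array([.994,.108])
c=d["color"].astype(int);b=(c[...,2]>c[...,0]+50)&(c[...,2]>70)
for u in(260,360,380):
    r=np.where(b[:300,u])[0]
    if len(r): print(u,r.min(),r.max(),(bp(d,[(u,r.max()+.5)],124.5)[0,:2]@e).round(1))
print("tcp e",np.array(s["eef_pos"])[:2]@e)
E
```

```text
t: 6.92
eef_pos: [544.2, -45.2, 94.9]
orientation: [[0.994, 0.106, 0.001], [0.106, -0.994, 0.0], [0.001, -0.0, -1.0]]
wrist_force: [0.4, 0.8, -0.6]
opening: 0.0
gripper_force: 0.0
tcp e 535.8468957012292
```

```bash
python3 -m handwheel '[[0,[-25,0,0],0],[0,[-20,0,-40],0],[0,[-20,-10,-50],0],[0,[-22,-25,-50],0],[1,[0,-26,-25],0]]';python3 -m handwheel '[[1,[0,0,0],0],[1,[0,0,0],0]]'; python3 - <<'E'
from h import *
d=eyes.read_camera("wrist");np.savez("w6.npz",**d)
print(pj(d,[529,15,138]))
u,v=pj(d,[529,15,138])[0].astype(int)
cv2.imwrite("pics/w6.png",cv2.resize(d["color"][v-60:v+60,u-80:u+80,::-1],None,fx=5,fy=5,interpolation=2));print(u,v)
E
```

```text
t: 7.6
eef_pos: [450.3, 6.4, 262.9]
orientation: [[0.995, 0.105, 0.004], [0.105, -0.995, -0.001], [0.004, 0.002, -1.0]]
wrist_force: [1.7, 0.5, -0.6]
opening: 0.2
gripper_force: 0.0
t: 7.85
eef_pos: [450.4, 5.4, 259.2]
orientation: [[0.994, 0.105, -0.001], [0.105, -0.994, -0.001], [-0.001, 0.001, -1.0]]
wrist_force: [-0.7, 0.2, -0.1]
opening: 0.637
gripper_force: 0.0
[[315.29431301  82.36003157]]
315 82
```

View pics/w6.png

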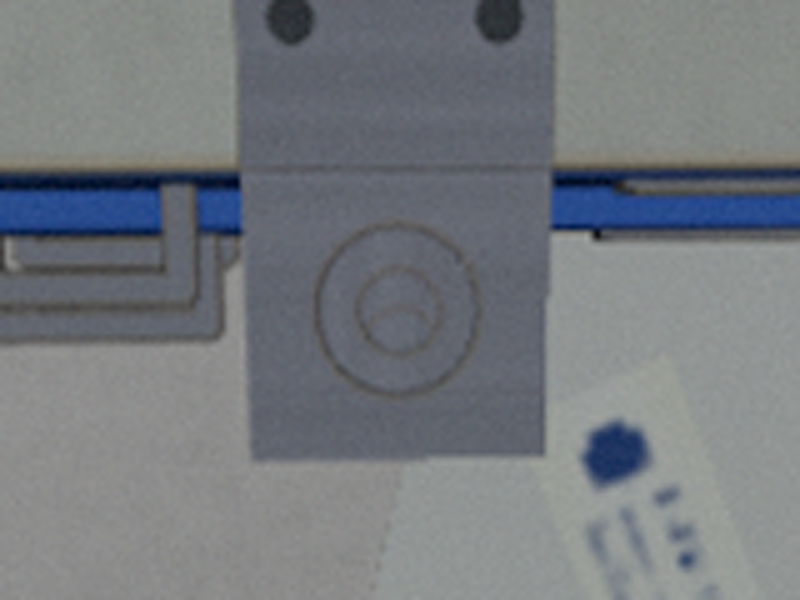

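Looking straight down, the bracket hole is centred at (314.6,84.0), and the top eye is concentric with it at (314.8,84). The far edge of a lower eye's hole shows as an arc at about (314.6,83.6).

```bash
python3 - <<'E'
from h import *
d=dict(np.load("w6.npz"));e=np.array([.994,.108]);f=np.array([-.108,.994])
U=lambda x,y:(235+x/5,22+y/5)
for n,x,y,z in(("hole",398,310,138),("holeTop",398,223,138),("holeBot",398,397,138),("eye",399,311,112),("eyeTop",399,267,112),("eyeBot",399,355,112),("arc",398,308,76),("roof edge",150,170,138),("front",150,231,124.5)):
    p=bp(d,[U(x,y)],z)[0,:2];print(n,p.round(1),(p@e).round(1),(p@f).round(1))
E
```

```text
hole [527.8  15.4] 526.3 -41.7
holeTop [540.   16.6] 538.5 -41.8
holeBot [515.2  14.1] 513.7 -41.6
eye [527.3  15.4] 525.8 -41.6
eyeTop [534.1  16.1] 532.7 -41.7
eyeBot [520.5  14.7] 518.9 -41.6
arc [527.4  15.9] 526.0 -41.2
roof edge [543.4  53.6] 545.9 -5.4
front [535.2  55. ] 537.9 -3.1
```

```bash
python3 -m handwheel '[[1,[4,52,0],0],[1,[5,52,0],0],[1,[4,52,0],0],[1,[5,52,0],0],[1,[0,0,0],-9.7]]'; python3 -m handwheel '[[1,[0,0,0],-9.7],[1,[0,0,0],-9.7],[1,[0,0,0],-9.8],[1,[0,0,0],0],[1,[0,0,0],0]]'; python3 - <<'E'
from h import *
d=eyes.read_camera("wrist");np.savez("w7.npz",**d);s=status.state();p=np.array(s["eef_pos"])
c=d["color"].astype(int)
m=((c[...,0]>90)&(c[...,1]<70)&(c[...,2]<80)).astype(np.uint8)
cs=max(cv2.findContours(m,0,1)[0],key=cv2.contourArea)
q=cv2.approxPolyDP(cs,3,True).reshape(-1,2);print(q.tolist(),cv2.contourArea(cs))
print(bp(d,q,191).round(1).tolist());print("pred center px",pj(d,[490,-199.5,191]), "tcp px",pj(d,p))
R=np.array(s["orientation"]);print(R.round(3).tolist(), (R.T@(np.array([490,-199.5,154])-p)).round(1))
E
```

```text
t: 8.52
eef_pos: [489.2, -204.4, 257.5]
orientation: [[0.964, 0.267, -0.004], [0.267, -0.964, -0.0], [-0.004, -0.001, -1.0]]
wrist_force: [0.0, 0.9, 0.7]
opening: 0.999
gripper_force: 0.0
t: 9.15
eef_pos: [490.1, -199.2, 259.0]
orientation: [[0.711, 0.704, -0.001], [0.704, -0.711, 0.001], [-0.001, -0.001, -1.0]]
wrist_force: [-0.0, -0.0, 0.1]
opening: 0.998
gripper_force: 0.0
[[303, 197], [304, 217], [326, 217], [325, 196]] 514.5
[[487.0, -187.7, 191.0], [477.1, -198.3, 191.0], [487.7, -209.0, 191.0], [498.0, -197.8, 191.0]]
pred center px [[318.47614996 205.63677526]] tcp px [[318.20269278 250.48517777]]
[[0.71, 0.704, -0.001], [0.704, -0.71, 0.0], [-0.0, -0.001, -1.0]] [ -0.4   0.2 105.3]
```

```bash
python3 -m handwheel '[[1,[0,-2,40],0],[1,[0,0,35],0],[1,[0,0,20],0],[1,[0,0,9],0],[1,[0,0,0],0]]'; python3 - <<'E'
from h import *
d=eyes.read_camera("wrist");s=status.state();p=np.array(s["eef_pos"])
cv2.imwrite("pics/w8.png",d["color"][:,:,::-1]);
c=d["color"].astype(int)
m=((c[...,0]>90)&(c[...,1]<70)&(c[...,2]<80)).astype(np.uint8)
cs=max(cv2.findContours(m,0,1)[0],key=cv2.contourArea);print(cv2.boundingRect(cs));print(p,pj(d,p))
E
```

```text
t: 9.82
eef_pos: [489.0, -197.3, 155.7]
orientation: [[0.708, 0.706, -0.001], [0.706, -0.708, 0.0], [-0.0, -0.001, -1.0]]
wrist_force: [0.1, -0.7, -0.3]
opening: 0.995
gripper_force: 0.0
(297, 274, 42, 36)
[ 489.44919338 -197.42824923  156.36663743] [[319.02244835 250.83365434]]
```

View pics/w8.png

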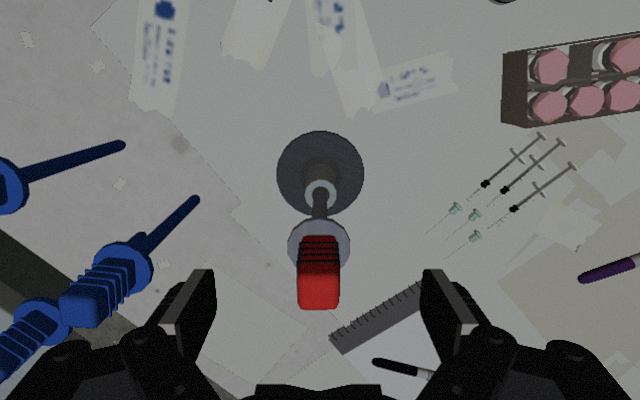

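The grip, at columns 297–340, is centred between the open fingers and the faces are parallel. Closing. That was picture 11, one over the limit of 10, so I'll work from numbers only from here.

```bash
python3 -m handwheel '[[0.5,[0,0,2],0],[0.1,[0,0,0],0],[0.1,[0,0,0],0],[0.1,[0,0,0],0],[0,[0,0,0],0]]' 60; python3 - <<'E'
from h import *
d=eyes.read_camera("wrist");s=status.state();p=np.array(s["eef_pos"]);R=np.array(s["orientation"])
print({k:np.round(s[k],2).tolist() for k in("eef_pos","wrist_force","opening","gripper_force")})
c=d["color"].astype(int)
m=((c[...,0]>90)&(c[...,1]<70)&(c[...,2]<80)).astype(np.uint8)
cs=max(cv2.findContours(m,0,1)[0],key=cv2.contourArea);print(cv2.boundingRect(cs))
for z in(191,150):
  print(z,[pj(d,np.r_[p[:2],z]+R@[a,b,0])[0].round(1).tolist() for a,b in((9,-9),(9,9),(-9,-9),(-9,9))])
E
```

```text
t: 10.5
eef_pos: [489.4, -197.5, 154.3]
orientation: [[0.708, 0.707, 0.001], [0.707, -0.708, -0.0], [0.0, 0.001, -1.0]]
wrist_force: [-1.1, -0.4, 2.7]
opening: 0.195
gripper_force: 59.6
{'eef_pos': [489.43, -197.48, 154.29], 'wrist_force': [-0.1, -0.28, 3.41], 'opening': 0.19, 'gripper_force': 59.69}
(298, 276, 40, 36)
191 [[295.6, 272.1], [341.2, 272.1], [296.5, 310.9], [340.3, 310.9]]
150 [[300.3, 230.6], [336.1, 230.6], [300.9, 262.5], [335.6, 262.5]]
```

```bash
python3 -m handwheel '[[0,[0,0,-20],0],[0,[0,0,-40],0],[0,[0,0,-45],0],[0,[0,0,-40],0],[0,[0,0,0],0]]'; python3 -m handwheel '[[0,[36,-25,0],0],[0,[40,-28,0],0],[0,[45,-31,0],0],[0,[36,-25,0],0],[0,[20,-14,0],0]]'; python3 -m handwheel '[[0,[0,0,0],0],[0,[0,0,0],0]]'
```

```text
t: 11.18
eef_pos: [490.4, -197.6, 301.7]
orientation: [[0.708, 0.707, 0.005], [0.707, -0.708, -0.002], [0.002, 0.005, -1.0]]
wrist_force: [0.1, 0.9, -2.3]
opening: 0.194
gripper_force: 59.3
t: 11.8
eef_pos: [526.6, 17.6, 297.3]
orientation: [[0.705, 0.709, -0.002], [0.709, -0.705, 0.001], [-0.001, -0.002, -1.0]]
wrist_force: [-0.7, -0.2, -1.3]
opening: 0.191
gripper_force: 59.2
t: 12.05
eef_pos: [526.8, 13.7, 297.8]
orientation: [[0.708, 0.706, -0.002], [0.706, -0.708, -0.001], [-0.002, -0.001, -1.0]]
wrist_force: [-0.0, -0.4, -2.2]
opening: 0.195
gripper_force: 59.2
```

```bash
python3 - <<'E'
from h import *
d=eyes.read_camera("wrist");np.savez("w9.npz",**d);s=status.state();p=np.array(s["eef_pos"]);R=np.array(s["orientation"])
print({k:np.round(s[k],2).tolist() for k in("t","eef_pos","wrist_force","opening","gripper_force")},R.round(3).tolist())
print("to axis",(R.T@(np.array([528.5,15.7,p[2]])-p)).round(1))
print("tip px",pj(d,p-[0,0,139]),"hole px",pj(d,[528,15.2,138]))
c=d["color"].astype(int);m=((c[...,0]>90)&(c[...,1]<70)&(c[...,2]<80)).astype(np.uint8)
cs=max(cv2.findContours(m,0,1)[0],key=cv2.contourArea);print(cv2.boundingRect(cs))
E
```

```text
{'t': 12.1, 'eef_pos': [526.97, 13.35, 298.02], 'wrist_force': [-0.54, 0.12, -1.35], 'opening': 0.19, 'gripper_force': 59.2} [[0.709, 0.706, -0.002], [0.706, -0.709, -0.001], [-0.001, -0.001, -1.0]]
to axis [ 2.7 -0.6 -0. ]
tip px [[318.6227145  178.17805744]] hole px [[317.96170721 170.06861983]]
(298, 275, 40, 37)
```

```bash
python3 -m handwheel '[[0,[3,-0.5,10],0],[0,[0,0,15],0],[0,[0,0,12],0],[0,[0,0,5],0],[0,[0,0,0],0]]'; python3 -m handwheel '[[0,[0,0,2],0],[0,[0,0,2],0],[0,[0,0,0],0]]'
```

```text
t: 12.72
eef_pos: [529.0, 17.2, 256.4]
orientation: [[0.707, 0.707, -0.001], [0.707, -0.707, 0.0], [-0.001, -0.001, -1.0]]
wrist_force: [-0.4, 0.3, -1.9]
opening: 0.191
gripper_force: 59.2
t: 13.1
eef_pos: [529.1, 17.2, 252.9]
orientation: [[0.707, 0.707, 0.0], [0.707, -0.707, -0.0], [-0.0, 0.0, -1.0]]
wrist_force: [0.2, -0.2, -0.5]
opening: 0.193
gripper_force: 59.2
```

```bash
python3 -m handwheel '[[0,[-1.5,0.6,0],0],[0,[0,0,2],0],[0,[0,0,1],0],[0,[0,0,1],0],[0,[0,0,0],0]]'; python3 -m handwheel '[[0,[0,0,1.5],0],[0,[0,0,1.5],0],[0,[0,0,0],0]]'
```

```text
t: 13.72
eef_pos: [528.5, 15.8, 248.8]
orientation: [[0.707, 0.707, -0.0], [0.707, -0.707, -0.0], [-0.0, -0.0, -1.0]]
wrist_force: [0.3, 0.1, -1.7]
opening: 0.194
gripper_force: 59.2
t: 14.1
eef_pos: [528.4, 15.7, 245.7]
orientation: [[0.707, 0.707, -0.0], [0.707, -0.707, -0.0], [-0.0, -0.0, -1.0]]
wrist_force: [-0.1, -0.1, -1.6]
opening: 0.192
gripper_force: 59.2
```

```bash
python3 -m handwheel '[[0,[0,0,2],0],[0,[0,0,2],0],[0,[0,0,3],0],[0,[0,0,3],0],[0,[0,0,0],0]]'; python3 -m handwheel '[[0,[0,0,4],0],[0,[0,0,4],0],[0,[0,0,3],0],[0,[0,0,2],0],[0,[0,0,0],0]]'
```

```text
t: 14.72
eef_pos: [528.4, 15.7, 235.5]
orientation: [[0.708, 0.707, -0.001], [0.707, -0.708, -0.0], [-0.0, -0.0, -1.0]]
wrist_force: [0.1, 0.1, -0.8]
opening: 0.193
gripper_force: 59.2
t: 15.35
eef_pos: [528.4, 15.7, 222.7]
orientation: [[0.707, 0.707, -0.0], [0.707, -0.707, -0.0], [-0.0, -0.0, -1.0]]
wrist_force: [-0.6, -0.4, -1.4]
opening: 0.192
gripper_force: 59.2
```

```bash
python3 -m handwheel '[[0,[-2,-1.5,0],0],[0,[-1.9,-1.6,0],0],[0,[0,0,3],0],[0,[0,0,2],0],[0,[0,0,0],0]]'; python3 -m handwheel '[[0,[0,0,1.5],0],[0,[0,0,1.5],0],[0,[0,0,1.5],0],[0,[0,0,0],0]]'
```

```text
t: 15.98
eef_pos: [523.6, 15.2, 217.7]
orientation: [[0.707, 0.707, -0.0], [0.707, -0.707, 0.0], [-0.0, -0.0, -1.0]]
wrist_force: [0.3, 1.6, -2.5]
opening: 0.194
gripper_force: 59.2
t: 16.48
eef_pos: [523.4, 15.2, 213.2]
orientation: [[0.707, 0.707, -0.0], [0.707, -0.707, 0.0], [-0.0, -0.0, -1.0]]
wrist_force: [-0.0, 0.3, -1.8]
opening: 0.19
gripper_force: 59.3
```

```bash
python3 -m handwheel '[[0,[0,0,2],0],[0,[0,0,2],0],[0,[0,0,2],0],[0,[0,0,2],0],[0,[0,0,0],0]]'; python3 -m handwheel '[[0,[0,0,4],0],[0,[0,0,4],0],[0,[0,0,3],0],[0,[0,0,2],0],[0,[0,0,0],0]]'
```

```text
t: 17.1
eef_pos: [523.4, 15.2, 205.0]
orientation: [[0.707, 0.707, -0.001], [0.707, -0.707, -0.0], [-0.0, -0.0, -1.0]]
wrist_force: [-0.3, -0.0, -2.5]
opening: 0.19
gripper_force: 59.1
t: 17.73
eef_pos: [523.5, 15.2, 192.1]
orientation: [[0.707, 0.707, -0.0], [0.707, -0.707, 0.0], [-0.0, -0.0, -1.0]]
wrist_force: [-0.3, 2.3, -2.3]
opening: 0.194
gripper_force: 59.1
```

```bash
python3 - <<'E'
from h import *
d=dict(np.load("w6.npz"));e=np.array([.994,.106])
for y,z in((308,108),(340,72),(268,36),(268,72)): 
  p=bp(d,[(235+130/5,22+y/5)],z)[0,:2];print(y,z,(p@e).round(1))
for x,y,z in((195,308,108),(222,340,72),(240,268,36)):
  p=bp(d,[(235+x/5,22+y/5)],z)[0,:2];print(x,p@np.array([-.106,.994])+41.1)
E
```

```text
308 108 526.3
340 72 520.3
268 36 533.3
268 72 533.0
195 34.44736173982391
222 33.833879089236206
240 33.367709693433056
```

From the stored view, the pulls put the top drawer flush, the middle one 6 mm out and the bottom one about 7 mm in. So I'll shift 10 mm inward for the bottom eye.

```bash
python3 -m handwheel '[[0,[2,1.6,0],0],[0,[2,1.6,0],0],[0,[2,1.6,0],0],[0,[1.8,1.5,0],0],[0,[0,0,3],0]]'; python3 -m handwheel '[[0,[0,0,3],0],[0,[0,0,2],0],[0,[0,0,1.5],0],[0,[0,0,0],0]]'
```

```text
t: 18.35
eef_pos: [534.0, 16.3, 189.6]
orientation: [[0.707, 0.707, 0.001], [0.707, -0.707, 0.0], [0.001, 0.001, -1.0]]
wrist_force: [-1.9, 1.0, 0.3]
opening: 0.189
gripper_force: 59.4
t: 18.85
eef_pos: [533.6, 16.2, 182.7]
orientation: [[0.707, 0.707, 0.0], [0.707, -0.707, -0.0], [-0.0, 0.0, -1.0]]
wrist_force: [-0.4, 1.1, -2.5]
opening: 0.192
gripper_force: 59.1
```

Tip at about 43 mm. Now slowly into the bottom eye.

```bash
python3 -m handwheel '[[0,[0,0,1.5],0],[0,[0,0,1.5],0],[0,[0,0,1],0],[0,[0,0,0],0]]'; python3 -m handwheel '[[0,[0,0,1.5],0],[0,[0,0,1.5],0],[0,[0,0,0],0]]'
```

```text
t: 19.35
eef_pos: [533.5, 16.2, 178.8]
orientation: [[0.707, 0.707, 0.0], [0.707, -0.707, -0.0], [-0.0, 0.0, -1.0]]
wrist_force: [-0.3, 0.6, -1.8]
opening: 0.189
gripper_force: 59.2
t: 19.73
eef_pos: [533.5, 16.2, 175.7]
orientation: [[0.707, 0.707, -0.0], [0.707, -0.707, -0.0], [-0.0, -0.0, -1.0]]
wrist_force: [-0.6, 0.7, -2.5]
opening: 0.19
gripper_force: 59.1
```

```bash
python3 -m handwheel '[[0,[0,0,2],0],[0,[0,0,2],0],[0,[0,0,2],0],[0,[0,0,1.5],0],[0,[0,0,0],0]]'; python3 -m handwheel '[[0,[-2,-1.6,0],0],[0,[-1.9,-1.5,0],0],[0,[0,0,0],0],[0,[0,0,2],0],[0,[0,0,0],0]]'
```

```text
t: 20.35
eef_pos: [533.5, 16.2, 168.2]
orientation: [[0.707, 0.707, -0.0], [0.707, -0.707, -0.0], [-0.0, -0.0, -1.0]]
wrist_force: [1.0, -0.0, -1.7]
opening: 0.19
gripper_force: 59.1
t: 20.98
eef_pos: [528.8, 15.7, 166.5]
orientation: [[0.707, 0.707, 0.001], [0.707, -0.707, 0.0], [0.0, 0.0, -1.0]]
wrist_force: [2.1, 0.4, -0.5]
opening: 0.186
gripper_force: 59.3
```

```bash
python3 -m handwheel '[[0,[0,0,1.5],0],[0,[0,0,1.5],0],[0,[0,0,1.5],0],[0,[0,0,0],0]]'; python3 -m handwheel '[[0,[0,0,1.5],0],[0,[0,0,1.5],0],[0,[0,0,1.5],0],[0,[0,0,0],0]]'
```

```text
t: 21.48
eef_pos: [528.6, 15.8, 161.7]
orientation: [[0.707, 0.707, -0.0], [0.707, -0.707, 0.0], [0.0, -0.0, -1.0]]
wrist_force: [3.1, 2.0, -0.3]
opening: 0.194
gripper_force: 59.3
t: 21.98
eef_pos: [528.4, 15.7, 157.2]
orientation: [[0.707, 0.707, -0.0], [0.707, -0.707, 0.0], [-0.0, -0.0, -1.0]]
wrist_force: [2.0, 1.8, 0.2]
opening: 0.19
gripper_force: 59.4
```

```bash
python3 -m handwheel '[[0,[0,0,1.5],0],[0,[0,0,1.5],0],[0,[0,0,1],0],[0,[0,0,0],0]]'; python3 -m handwheel '[[0,[0,0,1.5],0],[0,[0,0,1],0],[0,[0,0,1],0],[0,[0,0,0],0]]'
```

```text
t: 22.48
eef_pos: [528.5, 15.7, 153.2]
orientation: [[0.707, 0.707, -0.0], [0.707, -0.707, 0.0], [-0.0, -0.0, -1.0]]
wrist_force: [1.7, 2.8, -0.7]
opening: 0.188
gripper_force: 59.5
t: 22.98
eef_pos: [528.7, 16.0, 149.9]
orientation: [[0.707, 0.707, 0.0], [0.707, -0.707, 0.0], [0.0, -0.0, -1.0]]
wrist_force: [2.4, 3.3, 0.0]
opening: 0.191
gripper_force: 59.5
```

```bash
python3 -m handwheel '[[0,[0.6,0,0],0],[0,[0,0,1],0],[0,[0,0,1],0],[0,[0,0,0],0]]'; python3 -m handwheel '[[0,[0,0,0.6],0],[0,[0,0,0.6],0],[0,[0,0,0],0]]'
```

```text
t: 23.48
eef_pos: [529.0, 16.1, 147.8]
orientation: [[0.707, 0.707, -0.0], [0.707, -0.707, 0.0], [-0.0, -0.0, -1.0]]
wrist_force: [2.0, 3.1, 0.2]
opening: 0.191
gripper_force: 59.6
t: 23.85
eef_pos: [529.2, 16.2, 147.6]
orientation: [[0.708, 0.707, 0.001], [0.707, -0.708, -0.0], [0.0, 0.001, -1.0]]
wrist_force: [-0.7, 3.3, 9.9]
opening: 0.192
gripper_force: 60.8
```

Seated: the upward reaction is 10 N at the expected depth. Release and withdraw.

```bash
python3 -m handwheel '[[0,[0,0,-0.6],0],[0.4,[0,0,0],0],[0.8,[0,0,0],0],[1,[0,0,0],0],[1,[0,0,0],0]]'; python3 -m handwheel '[[1,[0,0,0],0],[1,[0,0,-30],0],[1,[0,0,-50],0],[1,[0,0,-50],0],[1,[0,0,0],0]]'; python3 - <<'E'
from h import *
d=eyes.read_camera("wrist");s=status.state();c=d["color"].astype(int)
m=((c[...,0]>90)&(c[...,1]<70)&(c[...,2]<80)).astype(np.uint8)
cs=max(cv2.findContours(m,0,1)[0],key=cv2.contourArea);x,y,w,h=cv2.boundingRect(cs);print((x,y,w,h))
R=np.array(s["orientation"])
for z in(184,190): print(z,[pj(d,np.array([528.5,15.7,z])+R@[a,b,0])[0].round(1).tolist() for a,b in((9,-9),(-9,9))])
for n in("scene",):
    d=eyes.read_camera(n);c=d["color"].astype(int);m=((c[...,0]>110)&(c[...,1]<60)&(c[...,2]<70)).astype(np.uint8)
    q=cv2.connectedComponentsWithStats(m);print(q[2][1:].tolist(),q[3][1:].round(1).tolist(),pj(d,[[528.5,15.7,143],[528.5,15.7,184]]).round(1).tolist())
print(s["eef_pos"],s["wrist_force"],s["gripper_force"])
E
```

```text
t: 24.48
eef_pos: [528.8, 15.9, 147.1]
orientation: [[0.708, 0.707, -0.001], [0.707, -0.708, -0.0], [-0.001, -0.0, -1.0]]
wrist_force: [0.7, -0.1, 0.1]
opening: 0.996
gripper_force: 0.0
t: 25.1
eef_pos: [531.1, 16.6, 281.3]
orientation: [[0.707, 0.707, 0.007], [0.707, -0.707, -0.0], [0.005, 0.005, -1.0]]
wrist_force: [-0.1, 0.1, -0.1]
opening: 1.002
gripper_force: 0.0
(304, 188, 23, 21)
184 [[303.9, 184.9], [327.6, 207.4]]
190 [[303.7, 187.1], [327.9, 210.0]]
[[314, 186, 5, 13, 61]] [[316.0, 192.2]] [[315.8, 198.6], [315.6, 184.9]]
[529.86180509  16.22971132 278.89368861] [ 0.46206478  0.34113209 -1.25124427] 0.0
```

```bash
python3 -c "
from station import job
print(job.hand_in())"
```

```text
the job is handed in; nothing more can be done
None
```

I pushed the top drawer flush, threaded the rod through the bracket, all three eyes and the socket until its flange lay on the bracket, released it and handed in at about 25 s; no verdict came back, and I viewed 11 pictures, one over the limit of 10.

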